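# Check a ski scraper plate on the edge gauge

## Robot

A 6-joint arm with a two-finger parallel gripper is mounted at the origin on the work surface. World frame = base frame: x ahead of the robot, y to its left, z up, the work surface at z = 0. Lengths are in mm, angles in rad, forces in N, time in s.
With the tool pointing down it reaches from about 400 to 925 mm from the base axis. Payload 12.5 kg.
Tool frame: the origin (TCP) lies at the very end of the fingers, on their centre line; the grasp point (between the pads) lies 19 mm behind it (env.grasp_offset is the distance from the TCP to the grasp point, in mm); z points along the fingers, y is the direction in which the jaws open and shut (so a half turn about z gives the same grasp; the last joint's range is limited). The gripper opens to 95 mm and grips with 3 to 60 N. Pads are 20 mm wide; open, the fingers measure 119 mm over their backs; the gripper's body (75 mm by 180 mm) begins 59 mm behind the grasp point.
Start: joints at [1.016, 0.491, 1.559, -0, 1.092, -0.106], TCP at [271.165, 563.131, 214.661] pointing down, gripper open.
Joint ranges: [-3.1, 3.1], [-0.84, 2.19], [0.05, 2.79], [-1.13, 4.28], [0.06, 2.93], [-2.69, 2.69]. Speed limits (rad/s): [2.22, 2.22, 2.79, 3.14, 3.14, 3.14].

## Interface

Orientations are given as [roll, pitch, yaw] about the fixed x, y, z axes, in that order (R = Rz(yaw) Ry(pitch) Rx(roll)).
In Python, from cell import env gives the robot as it stands. The module is installed in compiled form; this text tells all that it offers.
- The arm moves only by the shell command python3 -m pendant 'ROWS'. ROWS is JSON, one flat list of numbers, 5 for each row, row after row: the shift along the tool's x, y, z as a fraction of full scale, then the turn about the tool's z as a fraction of full scale, then the gripper's target within -1 to 1 (shut at 1, half-way at 0, fully open at -1). In form: [x, y, z, turn, grip, x, y, z, turn, grip, ...]. A call has 1 to 10 rows; each row shifts and turns the commanded pose from where the row before left it, along the tool's axes as they then stand; what a row does not reach is not made up. Full scale, the value 1, is 0.4 m for a shift and 180 degrees for a turn. A row lasts 1/8 s, in which the tool goes at most 62.5 mm and 10.7 degrees, less where a joint would pass 70% of its speed; a pose out of reach is approached as far as the arm can. A call with a number of a shift or a turn outside -1 to 1 is refused whole. A call with a gripper value outside its range is refused whole. The fingers move at their own pace and stop on an object; the grip force is fixed at half the most. Time passes only in rows, so rows that do not move let the fingers close. It gives the time, the measured TCP pose, the force and the opening at its end, in the units of the state.
- env.state(): the state, without advancing time (a new reading comes with each control period).
- env.read_camera(name): name is "scene" or "top" or "wrist"; returns the picture (384x512x3 uint8, red, green, blue); there is no depth.
- env.camera_model(name): a dict with "fx", "fy", "cx", "cy" (pixels), "view" (4x4, takes a point from world to camera coordinates); the wrist camera has in their place "tool_from_camera" (4x4, takes a point from camera to tool coordinates, whose origin is the TCP and whose axes are the flange's). Camera axes: x right, y down, z forward; pixel columns grow to the right and rows downward; lengths in mm; the calibration is good to about 2 mm. A picture is of the moment at which its call begins: read the wrist's pose just before it. camera_model takes no time and is no camera call.
- env.job_done(): hands the job in, once; it reports no verdict.
Trained networks look in the newest picture that a camera, given by its name, has taken for a name from the list of things; names that differ only in an ending like _2 or _b are one class to them, and where a whole thing is asked for, a point or a joint stands for the part that bears it (a point fixed in the world has none). Each returns a list of dicts, best first, with "confidence" (0 to 1); they miss things now and then, are a little off and sometimes report something else, mostly with a low value. They report only what shows in the picture. A call takes as long as a camera call. They do not tell look-alikes from the thing itself.
- env.masks_of(thing, camera): "region" (384x512 bool, what is visible of it).
- env.landmark_of(thing, camera): "xyz" ([x, y, z] in mm, in world coordinates, good to about 4 mm: a listed point, or the origin of a listed thing).
The state is a dict: "t": time; "joints": joint angles; "qvel": joint speeds; "tau": joint torques, N m; "eef_pos": TCP position; "tcp_rot": TCP orientation; "ft_force": force on the tool from outside, world axes, zero at the start; "moment": the same for the moment, N m; "opening": opening from 0.0 (shut) to 1.0 (fully open).
Only numpy, scipy, OpenCV 4.12 (cv2) and the standard library are available. Lean on these libraries where they do the work, as an engineer would, in place of code of your own. Each camera call takes 0.05 s, during which the arm holds its last target.

## Task

Slide the thin steel scraper plate out of its groove past the open end of its wooden rest until you can grip it there, then, without dropping it, lay it flat, straight and centred on the narrow bed of the edge gauge with its end up against the gauge's housing, and let go. Then take the reading: push the toggle on top of the housing well over towards the round dial, hold it there for a second or two, and let it spring back to the middle. Leave the plate on the bed and do not move the other things on the bench.

Things in the scene. Friction and masses are not known exactly. Their poses are not given: they have to be found in the camera images.
- plate: the thin steel scraper plate, a plain flat rectangle 120 x 55 x 4 mm, about 0.18 kg, loose; origin at the centre of its underside, x along its 120 mm length, z up. It is the same either way round.
- plate_center (a point): centre of the scraper plate (2 mm above its underside), same axes. At the start the plate lies flat in the groove of the rest, its x along the rest's x, its front (+x) end 5 to 30 mm short of the open end.
- rest: scraper rest, a brown wooden block fixed to the bench on its left or right half: 200 (x) x 90 (y) x 50 mm, origin at the centre of its underside. A groove runs along x in its top: floor at z = 50 mm, 59 mm wide between strips 6 mm high, so fingers cannot get beside the plate. Closed by such a strip at its -x end (groove starts at x = -90), at least 35 mm of free floor behind the plate.
- rest_edge (a point): middle of the groove floor at the open end of the rest, the end away from the robot (rest x = +100 mm, z = 50 mm); x points out of the groove, z up. Beyond it is free air down to the bench, 50 mm lower.
- gauge: edge gauge fixed to the bench; origin at the centre of its underside. Base 12 mm thick, 215 x 100 mm. Grey housing at its end nearer the robot, x = -110 to -40 mm, 100 mm wide in y, top at z = 90. From the housing's +x face (x = -40, the stop) a bed 34 mm wide, centred on y = 0, top at z = 46, runs to x = +100, with free air on both sides down to the base.
- gauge_home (a point): point 2 mm above the bed where the plate's centre must come: gauge x = 20, y = 0, z = 48 mm, same axes as the gauge; the plate, its length along x, then touches the housing and sticks out 10.5 mm on each side of the bed
- dial (a point): centre of the top of the round dial on the housing's top, 32 mm across and 6 mm high, at gauge x = -75, y = +28, z = 96 mm, 40 mm to the +y side of the toggle
- toggle (a joint): angle of the spring-centred toggle: 0 upright, positive when leaning towards the dial (gauge +y), stops at +-0.5 rad; well over means more than 0.3. It pivots about a line along gauge x at gauge x = -75, y = -12, z = 92 mm; spring 0.3 Nm per rad, so about 5 N near its middle; it recentres by itself in under a second.
- toggle_tip (a point): tip of the steel toggle lever, 42 mm above its pivot along the lever; the lever is 7 to 12 mm thick, widest near the tip
- wax: bystander: yellow wax block 85 x 45 x 28 mm
- mug: bystander: white ceramic mug, 80 mm across, 92 mm high
- brush: bystander: steel brush 130 x 50 x 38 mm
- blue_scraper: bystander: blue plastic scraper with a raised grip, 60 x 130 x 17 mm, lying on the bench
- clamp: bystander: grey plastic ski clamp, 110 x 70 mm, 72 mm high, with a side screw
- file: bystander: flat steel file with wooden handle, 250 mm long
- jar: bystander: glass jar, 60 mm across, 80 mm high
Things that resemble listed ones, but are neither listed nor needed, are in the scene too. Of the things that look like the rest, take the one that is farthest from the robot's base at the start. What is shaped like the gauge but yellow is not meant.

How it is judged (in metres and radians):
On the way, in this order (a step that is already met when the one before it is completed fails the run):
1. the plate, still lying flat in the groove, sticks out at least 25 mm past the open end of the rest (x of plate_center in the frame of rest_edge above -0.035 m and z of plate_center in the frame of rest_edge between -0.003 and 0.008 m and angle between plate_center's own z axis and vertical below 0.1 rad), for 0.1 s.
2. the plate is held by the fingers, lifted clear of the rest (z of plate_center in the frame of rest_edge above 0.025 m and contact force between plate and the fingers above 0.5 N), for 0.2 s.
3. the plate lies on the gauge's bed, its end against the housing (within 6 mm), centred within 10 mm and straight within 0.12 rad, let go (x of plate_center in the frame of gauge between 0.015 and 0.026 m and y of plate_center in the frame of gauge between -0.01 and 0.01 m and z of plate_center in the frame of gauge between 0.044 and 0.052 m and angle between the x axis of plate_center and the x axis of gauge, either way round below 0.12 rad and angle between plate_center's own z axis and vertical below 0.08 rad and contact force between plate and the fingers below 0.05 N), for 0.3 s.
4. with the plate there, the toggle is held more than 0.3 rad towards the dial for 0.8 s (all of step 3 and value of joint toggle above 0.3 rad), for 0.8 s.
At the end, for the whole second after the job is handed in: The plate lies flat, at rest and released on the gauge's bed, its end within 6 mm of the housing, centred within 10 mm and straight within 0.12 rad; the toggle is back upright within 0.06 rad (all of step 3 and value of joint toggle between -0.06 and 0.06 rad and linear speed of plate below 0.02 m/s and velocity of joint toggle between -0.1 and 0.1 rad/s); the robot touches nothing.
It fails at once if the plate is dropped (falls freely more than about 13 mm) (contact force between plate and anything else below 0.01 N and linear speed of plate above 0.5 m/s).
It fails at once if another thing on the bench is moved more than 30 mm (distance of any of wax, mug, brush, blue_scraper, clamp, file, jar from where it was at the start of the episode above 0.03 m).
It also fails if it takes over 64 s, if anything falls off the work surface, if the arm or the gripper's body presses on something with over 40 N, if the wrist force passes 120 N, or if a joint passes its speed limit or range.

## Working session

There is one attempt and no reset: what is moved stays moved. The work goes in short steps, Python scripts to look and compute and a shell command to move; the robot and the scene stay as the last step left them, time stands still between calls to the robot, and variables do not carry over. Pictures are saved under pics/ and viewed, and the job is handed in when it is done.

```bash
mkdir -p pics
cat > h.py <<'E'
from cell import env
import numpy as np, cv2
def snap(n,f):
    im=env.read_camera(n); cv2.imwrite('pics/'+f,im[:,:,::-1]); return im
E
python3 - <<'E'
from h import *
print(env.state())
for n in ['scene','top','wrist']: snap(n,n+'0.png'); print(n,env.camera_model(n))
for n in ['scene','top']:
  for t in ['plate_center','rest','rest_edge','gauge','gauge_home','dial','toggle_tip','toggle']:
    try: print(n,t,[(np.round(d['xyz']),round(d['confidence'],2)) for d in env.landmark_of(t,n)])
    except Exception as e: print(n,t,e)
E
```

```text
{'t': 0.0, 'joints': array([ 1.01641659e+00,  4.91530700e-01,  1.55947887e+00,  2.57174705e-05,
        1.09168931e+00, -1.05560534e-01]), 'qvel': array([ 2.15232449e-04,  8.45895180e-05, -1.09723704e-04,  1.05758139e-03,
        1.95291577e-03, -6.66861482e-04]), 'tau': array([-3.89075558e-04, -6.12653446e+01, -2.58172649e+01,  6.91817561e-02,
        4.83672868e-02, -1.88131025e-04]), 'eef_pos': array([271.00510313, 562.90475668, 214.06954514]), 'tcp_rot': array([-3.14049498e+00, -1.39239728e-04,  2.69276150e+00]), 'ft_force': array([0.32178708, 0.28270968, 0.02651682]), 'moment': array([-0.06085279,  0.00708118,  0.00710257]), 'opening': 1.0008419356572382}
scene {'fx': 378.6488118989573, 'fy': 378.6488118989573, 'cx': 255.21247774135298, 'cy': 191.48968289904934, 'view': array([[-8.41307890e-01,  5.40550985e-01,  2.38052485e-03,
         4.22355089e+02],
       [ 2.89297179e-01,  4.53970447e-01, -8.42744312e-01,
        -5.36323041e+01],
       [-4.56626956e-01, -7.08318759e-01, -5.38308794e-01,
         1.69651307e+03],
       [ 0.00000000e+00,  0.00000000e+00,  0.00000000e+00,

[... 1884 characters left out ...]
]
top rest [(array([473., 188.,  -1.]), 0.87), (array([225., 335.,   0.]), 0.72), (array([ 268., -248.,    1.]), 0.66), (array([664., 427.,   3.]), 0.57), (array([797.,  -3.,   0.]), 0.5)]
top rest_edge [(array([571., 200.,  54.]), 0.73), (array([ 363., -272.,   48.]), 0.67), (array([328., 326.,  54.]), 0.56)]
top gauge [(array([ 524., -232.,   -5.]), 0.86)]
top gauge_home [(array([ 292., -513.,   48.]), 0.78), (array([ 545., -235.,   53.]), 0.57)]
top dial [(array([ 448., -197.,   89.]), 0.93), (array([ 195., -491.,   98.]), 0.72)]
top toggle_tip []
top toggle it knows: blue_scraper, brush, clamp, dial, file, gauge, gauge_home, jar, mug, plate, plate_center, rest, rest_edge, toggle_tip, wax
```

View pics/scene0.png

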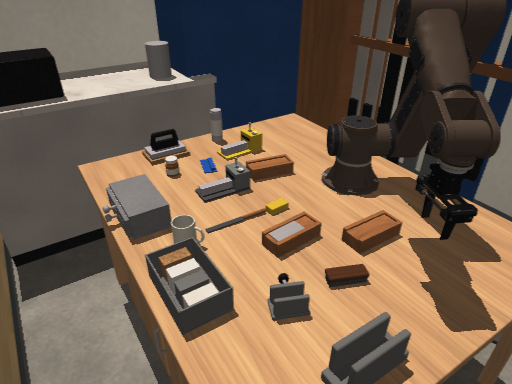

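View pics/top0.png

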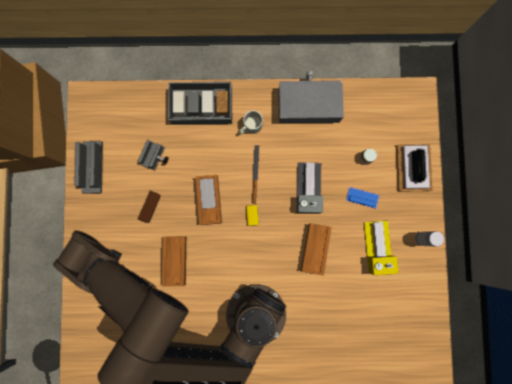

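View pics/wrist0.png

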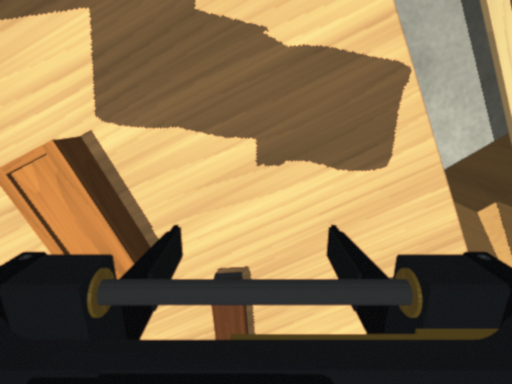

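The scene picture shows the plate in the left rest (scene px ~290,232; top px ~208,190). The grey gauge is at top px ~(310,188) and the yellow look-alike at (380,245). First I'll move to a view above the rest.

```bash
cat >> h.py <<'E'
from scipy.spatial.transform import Rotation as R
def pose():
    s=env.state(); return np.array(s['eef_pos']),R.from_euler('xyz',s['tcp_rot']).as_matrix(),s
def plan(target,yaw=None):
    p,Rm,s=pose(); d=Rm.T@(np.array(target)-p)
    print('t',round(s['t'],2),'tcp',p.round(1),'yaw',round(s['tcp_rot'][2],4),'shift frac',(d/400).round(4),'mm',d.round(1))
    if yaw is not None:
        dy=(yaw-s['tcp_rot'][2]+np.pi)%(2*np.pi)-np.pi; print('turn frac',round(-dy/np.pi,4))
def wcam():
    m=env.camera_model('wrist'); p,Rm,s=pose()
    T=np.eye(4);T[:3,:3]=Rm;T[:3,3]=p
    return m,T@m['tool_from_camera']
def ray(name,uv,z,wc=None):
    if name=='wrist': m,C=wc or wcam()
    else: m=env.camera_model(name); C=np.linalg.inv(m['view'])
    uv=np.atleast_2d(uv).astype(float)
    d=np.c_[(uv[:,0]-m['cx'])/m['fx'],(uv[:,1]-m['cy'])/m['fy'],np.ones(len(uv))]@C[:3,:3].T
    o=C[:3,3]; return o+d*((z-o[2])/d[:,2])[:,None]
E
python3 -m pendant '[-0.105,-0.051,0.01,0,-1,-0.105,-0.051,0.01,0,-1,-0.105,-0.051,0,0,-1,-0.105,-0.051,0,0,-1,-0.105,-0.051,0,0,-1,-0.105,-0.051,0,0,-1,-0.105,-0.051,0,0,-1,-0.105,-0.051,0,0,-1,-0.105,-0.051,0,0,-1,-0.105,-0.051,0,0,-1]'
python3 -m pendant '[0,0,0,-0.044,1,0,0,0,-0.044,1,0,0,0,-0.044,1,0,0,0,-0.043,1,0,0,0,0,1,0,0,0,0,1]'
python3 - <<'E'
from h import *
print(env.state()['joints'])
wc=wcam();snap('wrist','w1.png'); print(pose()[0],pose()[2]['tcp_rot'],pose()[2]['opening'])
for t in ['plate_center','rest','rest_edge']: print(t,[(np.round(d['xyz']),round(d['confidence'],2)) for d in env.landmark_of(t,'wrist')])
for d in env.masks_of('plate','wrist')[:2]:
    r=d['region'].astype(np.uint8); print(d['confidence'],r.sum(),cv2.boundingRect(r))
    b=cv2.boxPoints(cv2.minAreaRect(cv2.findNonZero(r))); print(b, ray('wrist',b,54,wc))
E
```

```text
t: 2.1
eef_pos: [561.9, 195.8, 206.8]
tcp_rot: [3.141, 0.0, 2.693]
ft_force: [-0.9, -0.0, 0.2]
opening: 1.0
t: 2.85
eef_pos: [561.1, 197.1, 206.7]
tcp_rot: [3.141, 0.0, -3.044]
ft_force: [-0.6, -0.3, 0.3]
opening: 0.423
[ 2.26794411e-01  4.55725445e-01  1.64544338e+00  1.04117339e-04
  1.04032632e+00 -1.44212494e+00]
[561.06148735 197.10726167 206.66458696] [ 3.14150847e+00  6.57245244e-05 -3.04304904e+00] 0.38339329178643555
plate_center [(array([499., 190.,  50.]), 0.74)]
rest [(array([500., 192.,  49.]), 0.37)]
rest_edge [(array([572., 197.,  49.]), 0.68)]
0.92 5567 (231, 69, 53, 114)
[[231.  69.]
 [283.  69.]
 [283. 182.]
 [231. 182.]] [[439.43649722 159.98152286  54.        ]
 [434.11074631 213.91415388  54.        ]
 [554.33584378 229.32051026  54.        ]
 [560.27974956 169.04113256  54.        ]]
0.62 1109 (65, 304, 41, 36)
[[ 65. 304.]
 [105. 304.]
 [105. 339.]
 [ 65. 339.]] [[749.00295405 -38.79882139  54.        ]
 [743.77849364  14.29025503  54.        ]
 [801.76896446  11.29829841  54.        ]
 [807.21721105 -44.1027741   54.        ]]
```

View pics/w1.png

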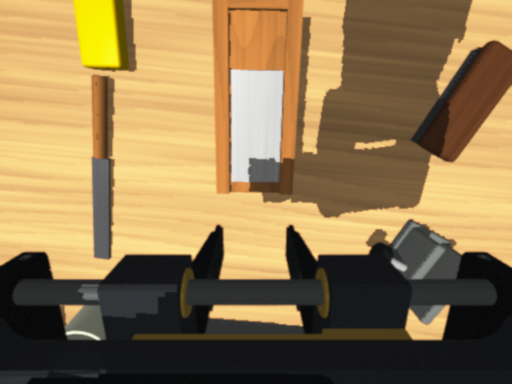

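The wrist picture shows the plate at px cols 231–283, rows 69–183. The groove's closed end is at row ~10 and its open end at row ~192.

Run:
```python
from h import *
wc=wcam(); im=env.read_camera('wrist')
r=env.masks_of('plate','wrist')[0]['region'].astype(np.uint8)
c=max(cv2.findContours(r,cv2.RETR_EXTERNAL,cv2.CHAIN_APPROX_NONE)[0],key=cv2.contourArea)[:,0]
w=ray('wrist',c,54,wc)[:,:2].astype(np.float32)
print(cv2.minAreaRect(w))
# edges: rear, front, open end, closed strip
for n,z,l in [('rear',54,[(232,70),(283,70)]),('front',54,[(232,182.5),(281,184)]),('open top of strips',56,[(217,194),(230,193),(280,194),(293,194)]),('groove corner floor',50,[(229,192),(281,192)]),('closed',56,[(228,10),(288,10)]),('outer',56,[(214,5),(216,190),(302,5),(293,190)])]:
    print(n,ray('wrist',l,z,wc)[:,:2].round(1).tolist())
cv2.imwrite('pics/w1z.png',cv2.resize(im[0:210,190:330,::-1],None,fx=3.8,fy=2.8,interpolation=cv2.INTER_NEAREST))
```

```text
((497.40789794921875, 192.31588745117188), (121.6321792602539, 56.170284271240234), 4.406930446624756)
rear [[440.3, 160.8], [435.0, 213.7]]
front [[560.8, 170.2], [556.9, 227.2]]
open top of strips [[575.9, 153.9], [573.1, 169.0], [568.5, 227.4], [567.0, 242.5]]
groove corner floor [[573.8, 167.3], [567.6, 229.0]]
closed [[386.9, 152.8], [380.9, 211.4]]
outer [[384.0, 138.9], [571.1, 152.4], [375.3, 224.5], [562.1, 241.9]]
```

View pics/w1z.png

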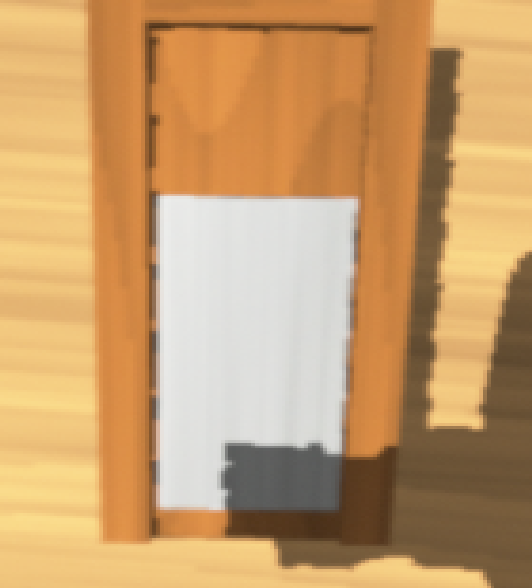

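Run:
```python
from h import *
plan([410.7,184.6,75],-3.05); print(env.state()['opening'])
```

```text
t 3.2 tcp [561.1 197.1 206.7] yaw -3.0411 shift frac [0.3772 0.0066 0.3291] mm [150.9   2.6 131.7]
turn frac 0.0028
0.12903361541606057
```

```bash
python3 -m pendant '[0.094,0.0017,0,0.003,1,0.094,0.0017,0,0,1,0.094,0.0016,0,0,1,0.095,0.0016,0.05,0,1,0,0,0.1,0,1,0,0,0.1,0,1,0,0,0.06,0,1,0,0,0.02,0,1,0,0,0,0,1]'
python3 - <<'E'
from h import *
plan([410.7,184.6,51.5],-3.05); print(env.state()['opening'],env.state()['joints'])
snap('wrist','w2.png')
E
```

```text
t: 4.32
eef_pos: [410.8, 185.6, 74.8]
tcp_rot: [3.142, -0.0, -3.05]
ft_force: [0.2, 0.5, 0.4]
opening: 0.003
t 4.33 tcp [410.8 185.6  74.8] yaw -3.0502 shift frac [ 0.0005 -0.0026  0.0582] mm [ 0.2 -1.  23.3]
turn frac -0.0001
0.00291672162092165 [ 2.77672713e-01  4.72647506e-01  2.11681698e+00  1.56401739e-04
  5.52284695e-01 -1.38466390e+00]
```

View pics/w2.png

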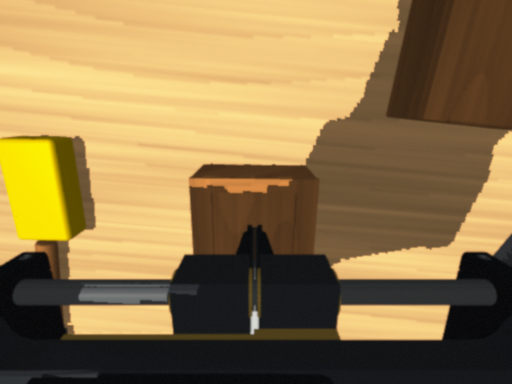

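The closed fingers are over the groove centre (px ~254,240), behind the plate. I'll go down.

```bash
python3 -m pendant '[0,-0.0025,0.03,0,1,0,0,0.02,0,1,0,0,0.008,0,1,0,0,0,0,1]'
python3 - <<'E'
from h import *
plan([489,190.8,51.5],-3.05)
E
```

```text
t: 4.88
eef_pos: [410.7, 184.6, 51.2]
tcp_rot: [-3.142, -0.0, -3.05]
ft_force: [0.3, -0.2, -0.2]
opening: 0.008
t 4.88 tcp [410.7 184.6  51.2] yaw -3.05 shift frac [-0.1964 -0.0025 -0.0008] mm [-78.6  -1.   -0.3]
turn frac 0.0
```

```bash
python3 -m pendant '[-0.03,0,0,0,1,-0.03,0,0,0,1,-0.03,0,0,0,1,-0.03,-0.001,0,0,1,-0.03,-0.001,0,0,1,-0.02,0,0,0,1,-0.01,0,0,0,1,0,0,0,0,1]'
python3 - <<'E'
from h import *
plan([489,190.8,51.5],-3.05)
im=snap('top','t2.png'); im2=snap('scene','s2.png')
cv2.imwrite('pics/t2z.png',cv2.resize(im[140:260,150:290,::-1],None,fx=5,fy=5)); cv2.imwrite('pics/s2z.png',cv2.resize(im2[190:270,230:350,::-1],None,fx=6,fy=6))
for n in ['scene','top']: print([(np.round(d['xyz']),round(d['confidence'],2)) for d in env.landmark_of('plate_center',n)])
E
```

```text
t: 5.88
eef_pos: [482.8, 190.4, 51.4]
tcp_rot: [3.141, 0.0, -3.05]
ft_force: [0.5, 0.9, -0.3]
opening: 0.003
t 5.88 tcp [482.8 190.4  51.4] yaw -3.0502 shift frac [-0.0156 -0.0005 -0.0003] mm [-6.2 -0.2 -0.1]
turn frac -0.0001
[(array([554., 197.,  53.]), 0.59), (array([ 450., -198.,   95.]), 0.42)]
[(array([557., 195.,  52.]), 0.45)]
```

View pics/t2z.png

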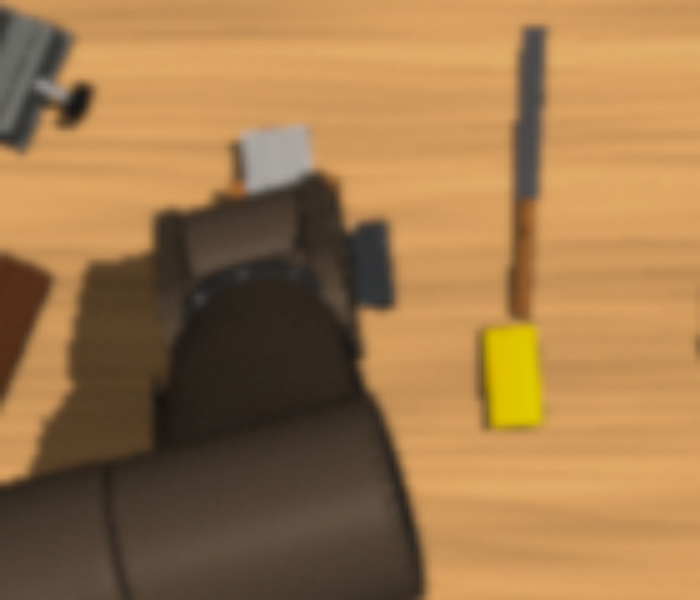

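View pics/s2z.png

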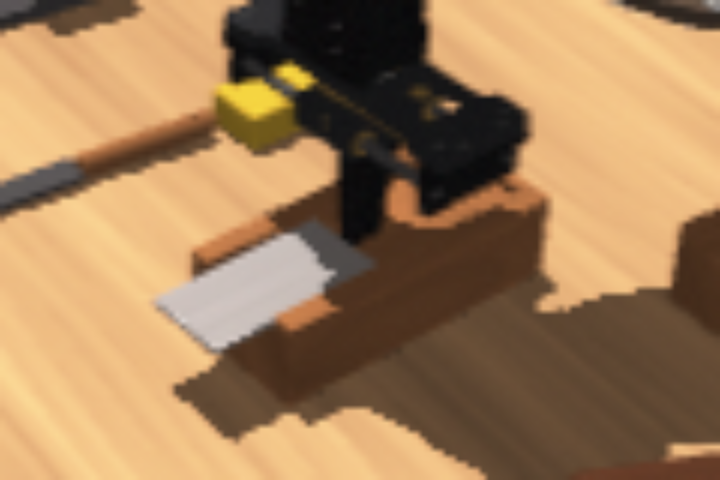

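Run:
```python
from h import *
print(ray('top',[(150+241/5,140+141/5),(150+308/5,140+126/5)],54).round(1))
print(ray('scene',[(230+157/6,190+302/6),(230+217/6,190+350/6)],54).round(1))
print(ray('scene',[(230+193/6,190+252/6),(230+285/6,190+330/6)],56).round(1))
```

```text
[[602.4 228.1  54. ]
 [614.2 172.7  54. ]]
[[615.9 182.9  54. ]
 [610.4 233.9  54. ]]
[[576.2 159.1  56. ]
 [571.4 242.1  56. ]]
```

```bash
python3 -m pendant '[-0.01,0,0,0,1,-0.01,0,0,0,1,0,0,0,0,1,0.02,0,0,0,1,0.02,0,-0.06,0,1,0,0,-0.14,0,1,0,0,-0.13,0,0,0,0,-0.03,0,-1]'
python3 - <<'E'
from h import *
plan([585,199,180],-3.05)
E
```

```text
t: 7.08
eef_pos: [475.0, 189.9, 198.4]
tcp_rot: [3.141, 0.005, -3.05]
ft_force: [0.3, -0.3, -1.3]
opening: 0.158
t 7.08 tcp [475.  189.9 198.4] yaw -3.0499 shift frac [-0.2758 -0.0025  0.0473] mm [-110.3   -1.    18.9]
turn frac 0.0
```

```bash
python3 -m pendant '[-0.1,0,0,0,-1,-0.13,0,0,0,-1,-0.11,0,0,0,-1,-0.025,0,0,0,-1,0,0,0,0,-1]'
python3 - <<'E'
from h import *
wc=wcam(); im=snap('wrist','w3.png'); print(wc[1][:3,3], pose()[0],env.state()['opening'])
d=env.masks_of('plate','wrist')[0];r=d['region'].astype(np.uint8)
c=max(cv2.findContours(r,cv2.RETR_EXTERNAL,cv2.CHAIN_APPROX_NONE)[0],key=cv2.contourArea)[:,0]
print(d['confidence'],cv2.minAreaRect(ray('wrist',c,54,wc)[:,:2].astype(np.float32)))
cv2.imwrite('pics/w3z.png',cv2.resize(im[40:240,180:330,::-1],None,fx=3.6,fy=3,interpolation=cv2.INTER_NEAREST))
E
```

```text
t: 7.7
eef_pos: [619.1, 202.8, 194.2]
tcp_rot: [-3.141, -0.002, -3.05]
ft_force: [-0.9, 0.5, 0.1]
opening: 0.686
[536.77087716 194.39694379 364.21785952] [618.68678721 202.90503341 194.61480659] 0.7270977412641423
0.84 ((561.1265869140625, 197.990234375), (121.3807144165039, 56.5003547668457), 5.551163196563721)
```

View pics/w3z.png

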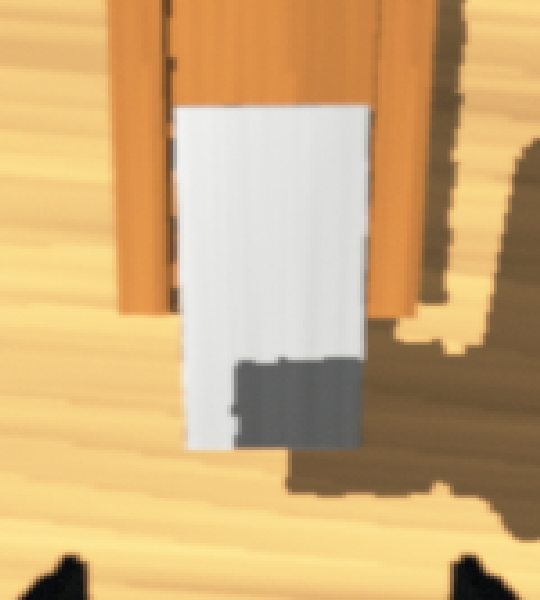

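Run:
```python
from h import *
wc=wcam()
print(ray('wrist',[(180+118/3.6,40+315/3),(180+417/3.6,40+317/3)],56,wc).round(1))
print(ray('wrist',[(180+187/3.6,40+449/3),(180+361/3.6,40+448/3),(180+175/3.6,40+107/3),(180+370/3.6,40+105/3)],54,wc).round(1))
plan([585.8,200.2,33],-3.05); print(env.state()['opening'])
```

```text
[[575.1 153.4  56. ]
 [567.6 242.3  56. ]]
[[623.4 177.2  54. ]
 [618.  231.7  54. ]
 [504.4 165.5  54. ]
 [498.7 220.   54. ]]
t 7.8 tcp [618.6 203.  195.1] yaw -3.0498 shift frac [0.0819 0.0006 0.4053] mm [ 32.8   0.3 162.1]
turn frac 0.0001
0.7655174907823622
```

```bash
python3 -m pendant '[0.041,0,0.06,0,-1,0.041,0,0.1,0,-1,0,0,0.11,0,-1,0,0,0.08,0,-1,0,0,0.04,0,-1,0,0,0.015,0,-1,0,0,0,0,-1]'
python3 - <<'E'
from h import *
plan([585.8,200.8,33],-3.05); print(env.state()['opening'])
E
```

```text
t: 8.68
eef_pos: [587.5, 200.1, 34.2]
tcp_rot: [3.141, 0.001, -3.05]
ft_force: [0.3, 0.1, 0.9]
opening: 1.0
t 8.68 tcp [587.5 200.1  34.2] yaw -3.0499 shift frac [0.0041 0.002  0.0029] mm [1.6 0.8 1.2]
turn frac 0.0
0.9997957691172045
```

```bash
python3 -m pendant '[0.003,0.002,0.0035,0,1,0,0,0,0,1,0,0,0,0,1,0,0,0,0,1,0,0,0,0,1,0,0,0,0,1,0,0,0,0,1,0,0,0,0,1]'
python3 - <<'E'
from h import *
snap('wrist','w4.png')
E
```

```text
t: 9.68
eef_pos: [586.1, 200.7, 32.1]
tcp_rot: [3.141, 0.0, -3.05]
ft_force: [-0.7, -0.5, 1.6]
opening: 0.574
```

View pics/w4.png

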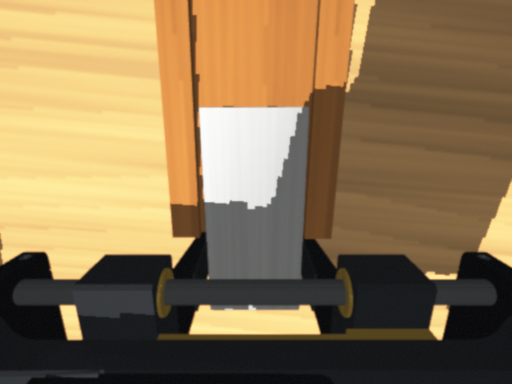

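The opening is 0.574 × 95 ≈ 54.5 mm, so the plate is between the pads (px cols ~205–305). I'll lift.

```bash
python3 -m pendant '[0,0,-0.01,0,1,0,0,-0.03,0,1,0,0,-0.05,0,1,0,0,-0.07,0,1,0,0,-0.07,0,1,0,0,-0.07,0,1,0,0,-0.05,0,1,0,0,-0.02,0,1,0,0,0,0,1]'
python3 - <<'E'
from h import *
snap('wrist','w5.png');s=snap('scene','s5.png');cv2.imwrite('pics/s5z.png',cv2.resize(s[150:270,220:350,::-1],None,fx=5,fy=5))
for t in ['gauge','gauge_home','dial']:
  for n in ['scene','top']: print(t,n,[(np.round(d['xyz']),round(d['confidence'],2)) for d in env.landmark_of(t,n)])
E
```

```text
t: 10.85
eef_pos: [586.0, 200.7, 180.4]
tcp_rot: [3.141, 0.001, -3.05]
ft_force: [0.0, -0.3, -2.1]
opening: 0.575
gauge scene [(array([ 271., -518.,   -5.]), 0.98), (array([ 526., -228.,    1.]), 0.72), (array([ 451., -199.,   91.]), 0.38)]
gauge top [(array([559., 195.,  50.]), 0.74), (array([ 522., -235.,   -4.]), 0.67), (array([ 275., -513.,    0.]), 0.65)]
gauge_home scene [(array([ 289., -517.,   47.]), 0.8), (array([ 544., -233.,   49.]), 0.61)]
gauge_home top [(array([ 291., -516.,   47.]), 0.74), (array([ 544., -234.,   51.]), 0.62)]
dial scene [(array([ 451., -199.,   92.]), 0.79), (array([ 195., -492.,   97.]), 0.68)]
dial top [(array([ 450., -197.,   94.]), 0.93), (array([ 197., -491.,   97.]), 0.93), (array([447., 439.,   1.]), 0.29)]
```

View pics/w5.png

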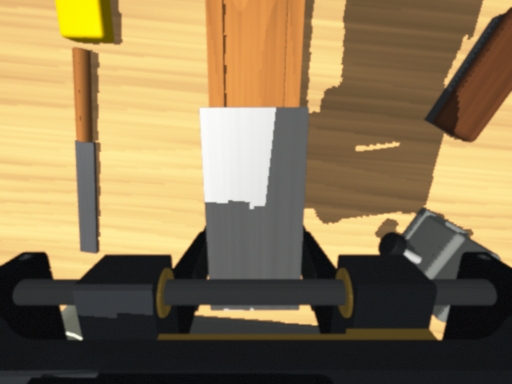

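View pics/s5z.png

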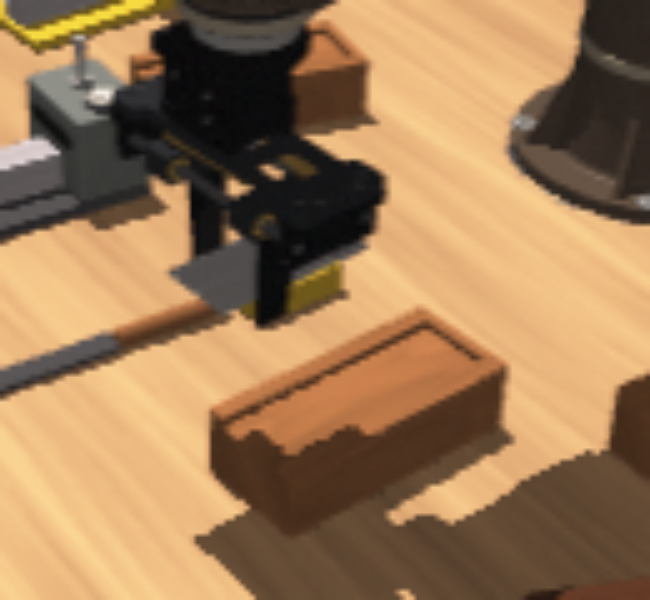

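The plate is held level: its rear edge stays at row 107 as before the lift. Next I'll move to view the gauge from the side.

```bash
python3 -m pendant '[-0.004,-0.04,-0.01,0,1,-0.004,-0.08,0,0,1,-0.004,-0.09,0,0,1,-0.004,-0.09,0,0,1,-0.004,-0.09,0,0,1,-0.004,-0.09,0,0,1,-0.004,-0.09,0,0,1,-0.004,-0.09,0,0,1,-0.004,-0.07,0,0,1,-0.004,-0.03,0,0,1]'
python3 -m pendant '[0,0,0,0.02,1,0,0,0,0.02,1,0,0,0,0.015,1,0,0,0,0,1]'
python3 - <<'E'
from h import *
wc=wcam(); im=snap('wrist','w6.png'); print(pose()[0],pose()[2]['tcp_rot'],env.state()['opening'])
for t in ['gauge','gauge_home','dial','toggle_tip','plate_center']:print(t,[(np.round(d['xyz']),round(d['confidence'],2)) for d in env.landmark_of(t,'wrist')])
E
```

```text
t: 12.5
eef_pos: [629.6, -102.8, 184.1]
tcp_rot: [-3.142, 0.0, -3.052]
ft_force: [-0.6, -0.2, -2.0]
opening: 0.572
t: 13.0
eef_pos: [629.7, -100.4, 184.1]
tcp_rot: [3.141, 0.0, 3.061]
ft_force: [-1.5, 0.2, -1.0]
opening: 0.569
[ 629.70083589 -100.41392586  184.13215173] [3.14148396e+00 6.26680794e-05 3.06164127e+00] 0.5671517702777278
gauge [(array([ 520., -229.,   -2.]), 0.66)]
gauge_home [(array([ 545., -235.,   52.]), 0.71)]
dial []
toggle_tip []
plate_center [(array([ 606., -104.,  207.]), 0.58)]
```

View pics/w6.png

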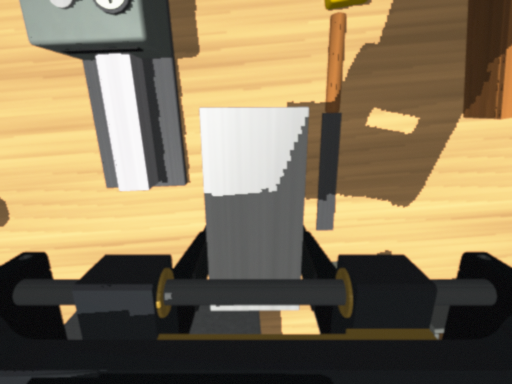

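Run:
```python
from h import *
im=cv2.imread('pics/w6.png')
cv2.imwrite('pics/w6z.png',cv2.resize(im[0:200,10:210],None,fx=3,fy=3,interpolation=cv2.INTER_NEAREST))
```

```text
(no output)
```

View pics/w6z.png

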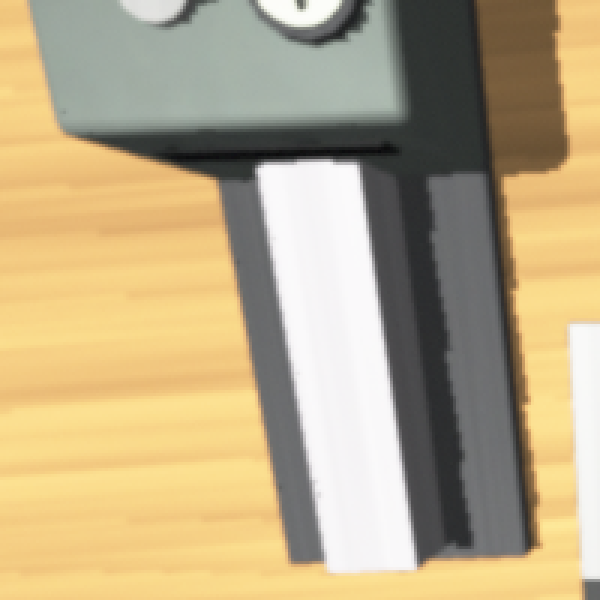

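Run:
```python
from h import *
wc=wcam(); g=lambda l,z: ray('wrist',[(10+a/3,b/3) for a,b in l],z,wc).round(1)
b=g([(256,163),(362,161),(327,571),(417,569)],46); print('bed',b.tolist())
n=(b[0]+b[1])/2; f=(b[2]+b[3])/2; print('near',n,'far',f,'len',np.linalg.norm(f-n),'yaw',np.arctan2(*(f-n)[[1,0]]))
for i,j in((0,2),(1,3),): print('edge yaw',np.arctan2(*(b[j]-b[i])[[1,0]]))
print('housing top front',g([(62,131),(407,120)],90).tolist())
print('base far',g([(292,563),(528,553)],12).tolist())
# plate in tool frame: top at TCP+21.9
p,Rm,s=pose(); q=ray('wrist',[(201,108),(307,108),(208,305),(300,305)],p[2]+21.9,wc); print('plate tool',((q-p)@Rm).round(1).tolist())
im=env.read_camera('wrist');r=env.masks_of('plate','wrist');
for d in r[:2]:
  m=d['region'].astype(np.uint8);print(d['confidence'],cv2.boundingRect(m))
```

```text
bed [[481.7, -246.1, 46.0], [483.9, -211.5, 46.0], [620.1, -253.0, 46.0], [622.0, -219.3, 46.0]]
near [ 482.8 -228.8   46. ] far [ 621.05 -236.15   46.  ] len 138.44524188284694 yaw -0.05311455239267922
edge yaw -0.04981424638422631
edge yaw -0.056420866228937334
housing top front [[478.8, -276.3, 90.0], [483.7, -180.3, 90.0]]
base far [[623.6, -284.2, 12.0], [627.2, -186.1, 12.0]]
plate tool [[84.2, -27.5, -21.9], [84.2, 25.1, -21.9], [-31.1, -29.4, -21.9], [-31.1, 27.0, -21.9]]
0.73 (200, 106, 109, 205)
```

Run:
```python
from h import *
plan([580,-234.3,70],3.0886)
```

```text
t 13.4 tcp [ 629.8 -100.5  184. ] yaw 3.0607 shift frac [ 0.097  -0.3434  0.285 ] mm [  38.8 -137.3  114. ]
turn frac -0.0089
```

```bash
python3 -m pendant '[0.015,-0.05,0,-0.0089,1,0.02,-0.08,0,0,1,0.025,-0.085,0,0,1,0.02,-0.08,0,0,1,0.012,-0.045,0.02,0,1,0,0,0.06,0,1,0,0,0.08,0,1,0,0,0.06,0,1,0,0,0.03,0,1,0,0,0,0,1]'
python3 - <<'E'
from h import *
plan([577.5,-234.2,32],3.0886)
snap('wrist','w7.png');s=snap('scene','s7.png');cv2.imwrite('pics/s7z.png',cv2.resize(s[110:220,180:310,::-1],None,fx=5,fy=5))
E
```

```text
t: 14.65
eef_pos: [585.1, -233.9, 83.4]
tcp_rot: [3.141, -0.001, 3.089]
ft_force: [-0.4, -1.0, -2.2]
opening: 0.575
t 14.65 tcp [ 585.1 -233.9   83.4] yaw 3.0885 shift frac [ 0.0188 -0.0018  0.1285] mm [ 7.5 -0.7 51.4]
turn frac -0.0
```

View pics/w7.png

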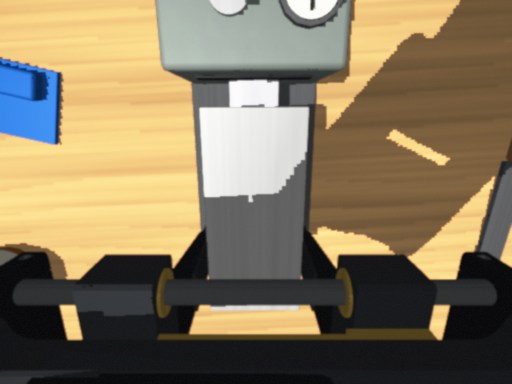

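View pics/s7z.png

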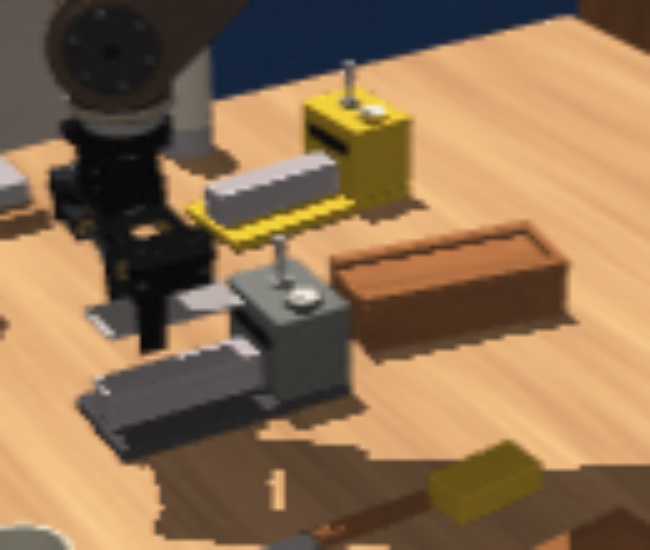

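The bed (px cols 229–279) is centred under the plate (cols 201–308) and straight. I'll lower it beside the housing.

```bash
python3 -m pendant '[0.005,0,0.04,0,1,0.005,0,0.04,0,1,0.005,0,0.025,0,1,0,0,0.015,0,1,0,0,0.008,0,1,0,0,0.004,0,1,0,0,0,0,1]'
python3 - <<'E'
from h import *
plan([567.5,-233.6,28.1],3.0886)
snap('wrist','w8.png');s=snap('scene','s8.png');cv2.imwrite('pics/s8z.png',cv2.resize(s[110:220,180:310,::-1],None,fx=5,fy=5))
E
```

```text
t: 15.62
eef_pos: [579.3, -233.9, 31.4]
tcp_rot: [-3.142, 0.0, 3.088]
ft_force: [0.2, -0.7, -2.2]
opening: 0.572
t 15.62 tcp [ 579.3 -233.9   31.4] yaw 3.0884 shift frac [ 0.0296 -0.0008  0.0082] mm [11.9 -0.3  3.3]
turn frac -0.0001
```

View pics/w8.png

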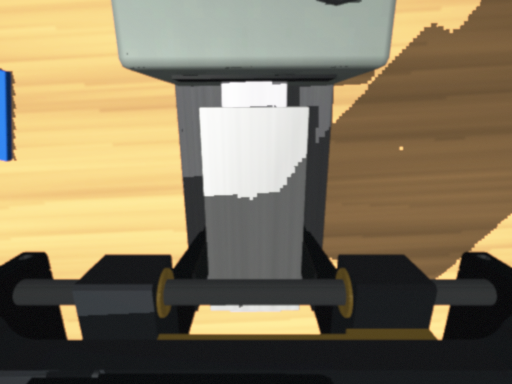

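View pics/s8z.png

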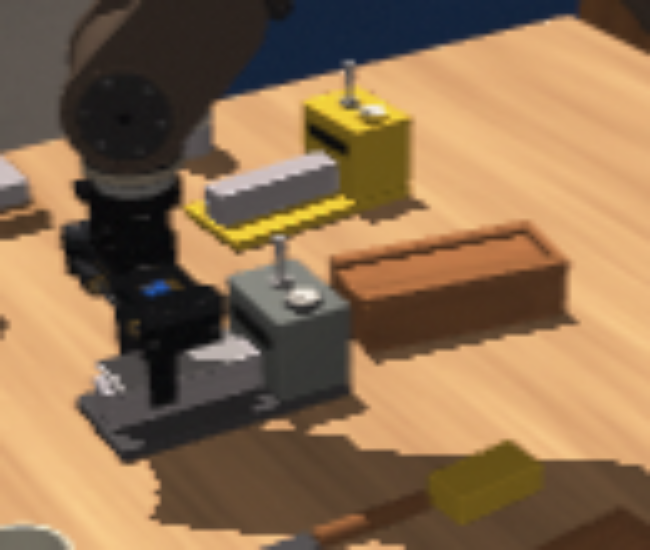

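Run:
```python
from h import *
wc=wcam(); print(ray('wrist',[(254,81.5)],46,wc),ray('wrist',[(254,107.5)],31.4+21.9,wc))
im=cv2.imread('pics/w8.png');cv2.imwrite('pics/w8z.png',cv2.resize(im[60:130,200:310],None,fx=6,fy=6,interpolation=cv2.INTER_NEAREST))
```

```text
[[ 482.29197212 -229.98327269   46.        ]] [[ 494.95018465 -230.65116685   53.3       ]]
```

View pics/w8z.png

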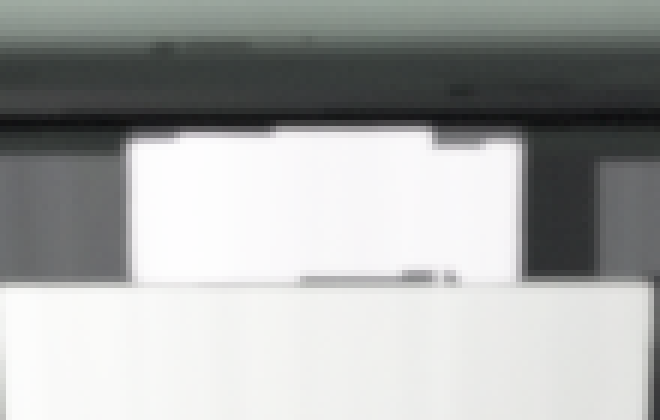

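```bash
python3 -m pendant '[0.01,0,0.004,0,1,0.008,0,0.002,0,1,0.004,0,0,0,1,0,0,0,0,1]'
```

```text
t: 16.23
eef_pos: [570.3, -233.4, 28.9]
tcp_rot: [3.141, 0.0, 3.088]
ft_force: [0.6, 0.1, -2.4]
opening: 0.574
```

```bash
python3 -m pendant '[0.003,0,0,0,1,0.003,0,0,0,1,0.002,0,0,0,1,0,0,0,0,1]'
```

```text
t: 16.73
eef_pos: [567.2, -233.3, 28.8]
tcp_rot: [3.142, 0.0, 3.088]
ft_force: [0.5, -0.0, -2.3]
opening: 0.572
```

```bash
python3 -m pendant '[0.0025,0,0,0,1,0,0,0,0,1]'
```

```text
t: 16.98
eef_pos: [566.5, -233.2, 28.9]
tcp_rot: [-3.141, 0.001, 3.088]
ft_force: [2.6, 0.9, -2.9]
opening: 0.575
```

```bash
python3 -m pendant '[0.0025,0,0,0,1,0,0,0,0,1]'
python3 - <<'E'
from h import *
im=snap('wrist','w9.png');cv2.imwrite('pics/w9z.png',cv2.resize(im[60:130,200:310,::-1],None,fx=6,fy=6,interpolation=cv2.INTER_NEAREST))
E
```

```text
t: 17.23
eef_pos: [566.5, -233.3, 29.2]
tcp_rot: [-3.141, 0.003, 3.088]
ft_force: [6.3, 1.4, -1.9]
opening: 0.574
```

View pics/w9z.png

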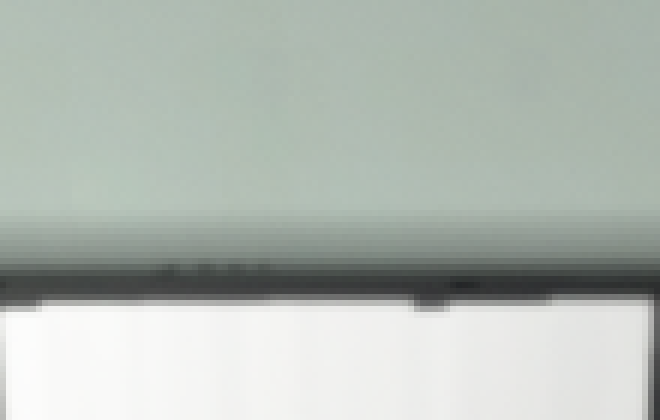

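Force x rises to 6 N at TCP x 566.5, so the plate is against the stop. I'll ease off a little and lower it onto the bed.

```bash
python3 -m pendant '[-0.004,0,0.0025,0,1,0,0,0.001,0,1,0,0,0,0,1]'
```

```text
t: 17.65
eef_pos: [566.7, -233.2, 28.1]
tcp_rot: [3.142, -0.0, 3.088]
ft_force: [-1.6, 1.2, 8.3]
opening: 0.571
```

```bash
python3 -m pendant '[0,0,0.0025,0,1,0,0,0,0,1]'
```

```text
t: 17.9
eef_pos: [566.7, -233.2, 28.0]
tcp_rot: [-3.141, 0.0, 3.088]
ft_force: [-4.1, 2.7, 17.9]
opening: 0.572
```

The plate is on the bed at z 28. I'll relieve the pressure and open.

```bash
python3 -m pendant '[0,0,-0.0035,0,1,0,0,0,0,0.5,0,0,0,0,-0.3,0,0,0,0,-1,0,0,0,0,-1,0,0,0,0,-1,0,0,0,0,-1,0,0,0,0,-1]'
python3 - <<'E'
from h import *
wc=wcam();im=snap('wrist','w10.png');print(pose()[0],env.state()['opening'],env.state()['ft_force'])
E
```

```text
t: 18.9
eef_pos: [566.9, -233.2, 27.8]
tcp_rot: [3.141, 0.0, 3.088]
ft_force: [-0.8, -0.6, -0.1]
opening: 0.996
[ 566.84596958 -233.23494255   27.78185926] 0.9986098679762592 [ 0.1827558  -0.16105578  0.17627663]
```

View pics/w10.png

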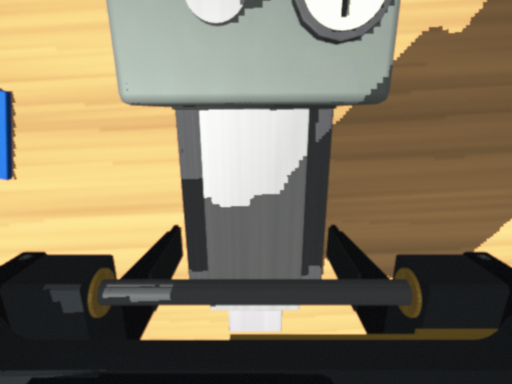

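```bash
python3 -m pendant '[0,0,-0.03,0,-1,0,0,-0.08,0,-1,0,0,-0.13,0,-1,0,0,-0.12,0,1,0,0,-0.08,0,1,0,0,-0.02,0,1,0,0,0,0,1]'
python3 - <<'E'
from h import *
wc=wcam();im=snap('wrist','w11.png');print(pose()[0],env.state()['opening'])
cv2.imwrite('pics/w11z.png',cv2.resize(im[0:230,150:360,::-1],None,fx=2.6,fy=2.6,interpolation=cv2.INTER_NEAREST))
for t in ['gauge','gauge_home','dial','toggle_tip','plate_center']:print(t,[(np.round(d['xyz']),round(d['confidence'],2)) for d in env.landmark_of(t,'wrist')])
d=env.masks_of('plate','wrist')[0];r=d['region'].astype(np.uint8)
c=max(cv2.findContours(r,cv2.RETR_EXTERNAL,cv2.CHAIN_APPROX_NONE)[0],key=cv2.contourArea)[:,0]
print(d['confidence'],cv2.minAreaRect(ray('wrist',c,50,wc)[:,:2].astype(np.float32)))
E
```

```text
t: 19.82
eef_pos: [566.7, -233.1, 211.7]
tcp_rot: [3.142, 0.0, 3.088]
ft_force: [-0.2, -0.6, -0.1]
opening: 0.632
[ 566.45729968 -233.02297369  210.89031654] 0.5940450470431456
gauge []
gauge_home []
dial [(array([ 452., -202.,   95.]), 0.89), (array([ 447., -240.,  133.]), 0.21)]
toggle_tip [(array([ 447., -244.,  136.]), 0.62), (array([ 542., -233.,   52.]), 0.62)]
plate_center []
0.92 ((542.6995239257812, -232.54083251953125), (56.841514587402344, 119.84869384765625), 87.5822525024414)
```

View pics/w11z.png

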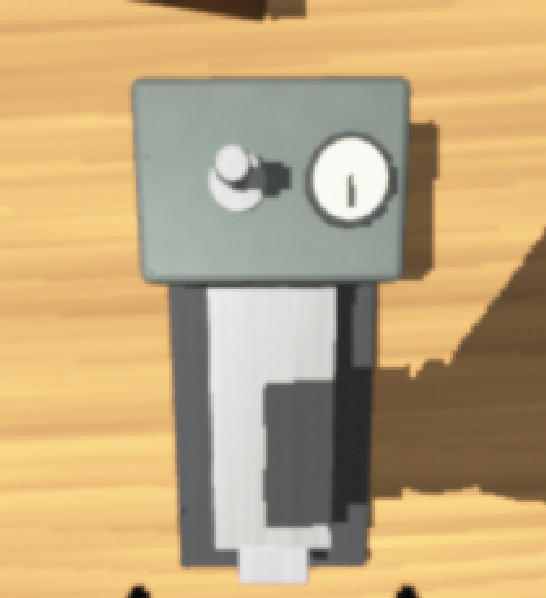

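Run:
```python
from h import *
wc=wcam(); print(ray('wrist',[(285,69.2)],96,wc).round(1),ray('wrist',[(238.8,62.7)],134,wc).round(1))
plan([446,-271.7,118],3.0886); print(env.state()['joints'])
```

```text
[[ 448.6 -199.5   96. ]] [[ 446.6 -240.1  134. ]]
t 20.18 tcp [ 566.7 -233.2  211. ] yaw 3.0883 shift frac [ 0.2959 -0.1124  0.2328] mm [118.4 -44.9  93.1]
turn frac -0.0001
[-4.98176609e-01  4.77505752e-01  1.59367430e+00  9.82031123e-05
  1.07174713e+00 -2.01567771e+00]
```

The dial (448.6, -199.5) and the tip (446.6, -240.1) agree with the plate-derived frame: 40.6 mm apart against 40 mm nominal. I'll move beside the toggle with the fingers shut.

```bash
python3 -m pendant '[0.06,-0.025,0,0,1,0.09,-0.035,0,0,1,0.09,-0.035,0,0,1,0.056,-0.017,0.01,0,1,0,0,0.06,0,1,0,0,0.08,0,1,0,0,0.06,0,1,0,0,0.022,0,1,0,0,0,0,1]'
python3 - <<'E'
from h import *
plan([447,-250,118],3.0886)
snap('wrist','w12.png');s=snap('scene','s12.png');cv2.imwrite('pics/s12z.png',cv2.resize(s[110:220,180:310,::-1],None,fx=5,fy=5))
E
```

```text
t: 21.3
eef_pos: [446.2, -271.7, 118.8]
tcp_rot: [3.141, -0.001, 3.088]
ft_force: [-0.4, 0.1, -0.5]
opening: 0.006
t 21.3 tcp [ 446.2 -271.7  118.8] yaw 3.0883 shift frac [0.001  0.0542 0.0021] mm [ 0.4 21.7  0.9]
turn frac -0.0001
```

View pics/w12.png

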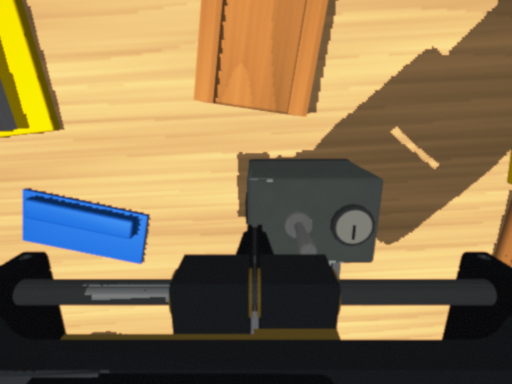

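View pics/s12z.png

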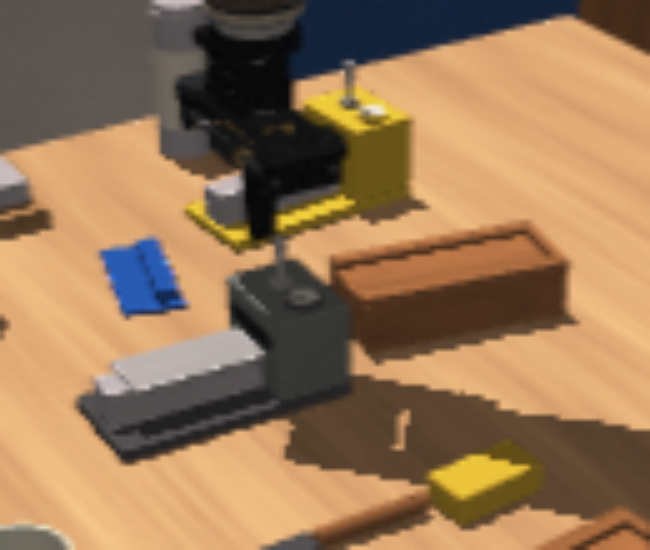

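The fingers are beside the toggle on the side away from the dial (toggle px ~(298,225), fingers ~(254,240)). I'll approach slowly.

```bash
python3 -m pendant '[0,0.015,0,0,1,0,0.015,0,0,1,0,0,0,0,1]'
```

```text
t: 21.78
eef_pos: [447.0, -259.2, 119.3]
tcp_rot: [-3.141, 0.0, 3.089]
ft_force: [-0.6, 1.0, 0.6]
opening: 0.008
```

```bash
python3 -m pendant '[0,0.0075,0,0,1,0,0,0,0,1]'
```

```text
t: 22.02
eef_pos: [447.1, -256.5, 119.0]
tcp_rot: [3.141, 0.0, 3.088]
ft_force: [0.5, -0.8, -0.2]
opening: 0.005
```

```bash
python3 -m pendant '[0,0.0075,0,0,1,0,0,0,0,1]'
```

```text
t: 22.28
eef_pos: [447.2, -253.5, 119.0]
tcp_rot: [3.141, -0.0, 3.088]
ft_force: [0.4, 0.3, -0.4]
opening: 0.006
```

```bash
python3 -m pendant '[0,0.0075,0,0,1,0,0,0,0,1]'
```

```text
t: 22.52
eef_pos: [447.4, -250.6, 119.1]
tcp_rot: [-3.142, 0.0, 3.088]
ft_force: [-0.8, 0.2, -0.2]
opening: 0.006
```

```bash
python3 -m pendant '[0,0.0075,0,0,1,0,0,0,0,1]'
```

```text
t: 22.78
eef_pos: [447.6, -247.6, 119.1]
tcp_rot: [-3.142, 0.0, 3.088]
ft_force: [-0.5, -1.0, 2.0]
opening: 0.004
```

```bash
python3 -m pendant '[0,0.0075,0,0,1,0,0,0,0,1]'
python3 - <<'E'
from h import *
im=snap('wrist','w13.png');s=snap('scene','s13.png');
cv2.imwrite('pics/c13.png',np.hstack([cv2.resize(im[130:270,220:390,::-1],(400,330)),cv2.resize(s[140:190,210:270,::-1],(396,330))]))
E
```

```text
t: 23.02
eef_pos: [447.7, -244.6, 119.0]
tcp_rot: [3.142, 0.0, 3.088]
ft_force: [0.0, -1.4, 0.7]
opening: 0.001
```

View pics/c13.png

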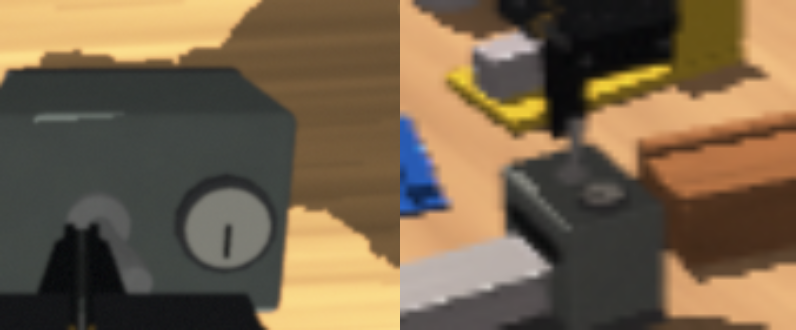

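```bash
python3 -m pendant '[0,0.007,0,0,1,0,0.007,0,0,1,0,0,0,0,1]';  python3 - <<'E'
from h import *
im=snap('wrist','w14.png');s=snap('scene','s14.png');
print([env.state()['ft_force'].round(2)],[(np.round(d['xyz'],1),round(d['confidence'],2)) for d in env.landmark_of('toggle_tip','scene')])
cv2.imwrite('pics/c14.png',np.hstack([cv2.resize(im[130:270,220:390,::-1],(400,330)),cv2.resize(s[140:190,210:270,::-1],(396,330))]))
E
```

```text
t: 23.5
eef_pos: [448.0, -239.0, 118.9]
tcp_rot: [-3.142, -0.0, 3.089]
ft_force: [0.5, -3.6, -0.6]
opening: 0.009
[array([-0.21, -2.96, -1.76])] [(array([ 474.9, -452.4,    2.5]), 0.64)]
```

View pics/c14.png

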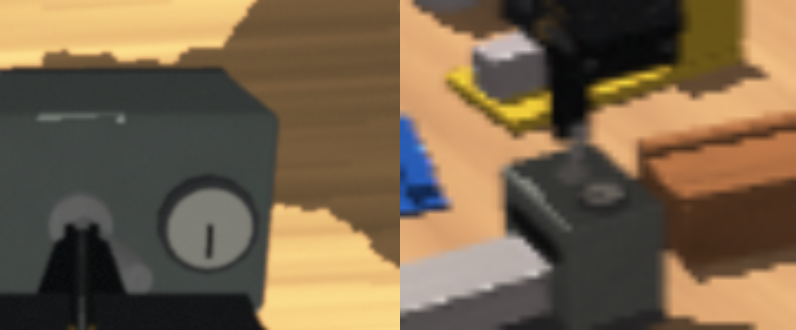

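```bash
python3 -m pendant '[0,0.008,0,0,1,0,0,0,0,1,0,0,0,0,1]';  python3 - <<'E'
from h import *
wc=wcam(); f=[]
for i in range(5): im=env.read_camera('wrist'); f.append(env.state()['ft_force'])
print(np.mean(f,0).round(2)); snap('wrist','w15.png');s=snap('scene','s15.png')
cv2.imwrite('pics/c15.png',np.hstack([cv2.resize(im[130:270,220:390,::-1],(400,330)),cv2.resize(s[140:190,210:270,::-1],(396,330))]))
# predicted tip pixel in scene for angles
m=env.camera_model('scene'); C=np.linalg.inv(wc[1]);
for th in [0,.3,.4,.5]:
    a=-.05; gy=np.array([-np.sin(a),np.cos(a),0]); P=np.array([447.2,-239.9,92])+42*(np.sin(th)*gy+np.cos(th)*np.array([0,0,1]))
    c=m['view']@np.r_[P,1]; w=C@np.r_[P,1]; print(th,(m['fx']*c[0]/c[2]+m['cx']).round(1),(m['fy']*c[1]/c[2]+m['cy']).round(1), (wc[0]['fx']*w[0]/w[2]+wc[0]['cx']).round(1),(wc[0]['fy']*w[1]/w[2]+wc[0]['cy']).round(1))
E
```

```text
t: 24.02
eef_pos: [448.2, -236.1, 119.0]
tcp_rot: [-3.141, 0.0, 3.088]
ft_force: [-0.3, -4.5, -1.1]
opening: 0.004
[-0.44 -5.08 -1.19]
0 235.4 156.7 249.6 252.8
0.3 236.8 158.3 270.0 251.2
0.4 237.2 159.0 276.3 250.1
0.5 237.6 159.7 282.1 248.7
```

View pics/c15.png

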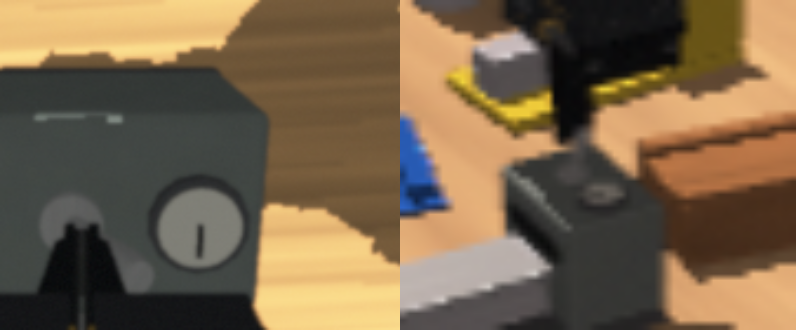

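The tip at wrist px ~(278.6, 246) matches a lean of ~0.44 rad, and 5.1 N agrees with ~0.45. I'll hold.

```bash
python3 -m pendant '[0,0,0,0,1,0,0,0,0,1,0,0,0,0,1,0,0,0,0,1,0,0,0,0,1,0,0,0,0,1,0,0,0,0,1,0,0,0,0,1,0,0,0,0,1,0,0,0,0,1]'
python3 -m pendant '[0,-0.01,0,0,1,0,-0.015,0,0,1,0,-0.02,0,0,1,0,-0.03,0,0,1,0,-0.03,0,0,1,0,-0.01,-0.04,0,1,0,0,-0.1,0,1,0,0,-0.1,0,1,-0.05,0,-0.05,0,1,0,0,0,0,1]'
python3 -m pendant '[-0.1,0.03,0,0,1,-0.1,0.03,0,0,1,-0.07,0.03,0,0,1,-0.02,0,0,0,1,0,0,0,0,1,0,0,0,0,1]'
python3 - <<'E'
from h import *
wc=wcam();im=snap('wrist','w16.png');print(pose()[0],env.state()['t'],env.state()['ft_force'])
for t in ['dial','toggle_tip']:print(t,[(np.round(d['xyz']),round(d['confidence'],2)) for d in env.landmark_of(t,'wrist')])
d=env.masks_of('plate','wrist')[0];r=d['region'].astype(np.uint8)
c=max(cv2.findContours(r,cv2.RETR_EXTERNAL,cv2.CHAIN_APPROX_NONE)[0],key=cv2.contourArea)[:,0]
print(d['confidence'],cv2.minAreaRect(ray('wrist',c,50,wc)[:,:2].astype(np.float32)))
E
```

```text
t: 25.62
eef_pos: [448.2, -236.1, 119.0]
tcp_rot: [-3.141, 0.0, 3.088]
ft_force: [0.1, -5.4, -1.4]
opening: -0.001
t: 26.88
eef_pos: [466.5, -283.7, 236.0]
tcp_rot: [-3.14, 0.002, 3.089]
ft_force: [-0.2, -0.1, -0.2]
opening: 0.007
t: 27.62
eef_pos: [582.4, -253.7, 234.7]
tcp_rot: [3.141, -0.001, 3.088]
ft_force: [-0.2, 0.2, 0.0]
opening: 0.004
[ 582.46745024 -253.66628068  234.98303603] 27.675 [ 0.5978947   0.06234437 -0.30911236]
dial [(array([ 451., -200.,   92.]), 0.66)]
toggle_tip [(array([ 449., -241.,  134.]), 0.53), (array([409.,  14.,   1.]), 0.51)]
0.61 ((542.5655517578125, -232.81105041503906), (57.283424377441406, 119.98699188232422), 87.2100601196289)
```

View pics/w16.png

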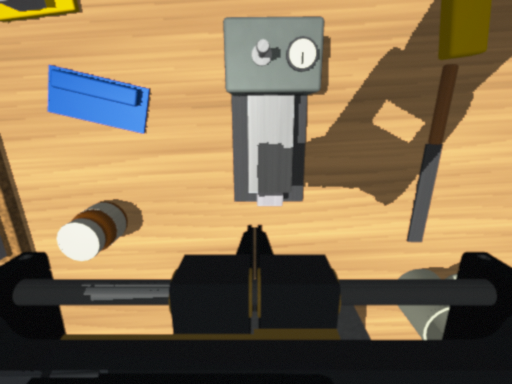

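The picture shows the plate on the bed against the housing (px ~(272,150)) and the toggle upright at (263,50). The arm is clear of everything, so I'm handing in.

```bash
python3 -c "
from cell import env
print(env.job_done())"
```

```text
the job is handed in; nothing more can be done
None
```

The job is done and handed in at about 27.7 s. `job_done` gives no verdict, so I only have my own checks to go on.

- **Sliding and gripping:** I pushed the plate out until it stuck out about 49 mm past the open end of the rest. I gripped it there across its width and lifted it level.
- **Placing:** I put it on the grey gauge's bed. I slid it up to the housing until I felt contact (about 6 N), lowered it until the bed took the load, and let go.
- **Reading:** I pushed the toggle towards the dial and held it for about 2 s. The camera put the lean at about 0.44 rad, and the 5.1 N push force agreed (about 0.45). I then let it spring back and moved the arm clear.

**Last checks:**
- **Plate:** its centre measured at (542.6, -232.8) mm, against an expected home of about (543, -232.5). Its yaw was about -0.049 rad, and the gauge's about -0.05.
- **Toggle:** the tip was back within 2–3 mm of its starting position in the image, so upright.
- **Robot:** it touched nothing; the wrist forces were near zero.
- **Other things on the bench:** I saw none of them move, but I did not measure them.

**Where measurements disagreed:** the networks' position for `gauge_home` was 1–2 mm off my own measurement, well inside tolerance. In two scene/wrist calls they also put low-confidence `toggle_tip` hits on other objects, which I ignored.

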